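# Tip a new screwdriver out of its packing tube and stand it in the organiser

### The job

The new screwdriver has slid deep into its clear packing tube, which lies on the desk open at one end. Tip the tube mouth-down just enough for the ball end of the screwdriver to slide out, without letting the screwdriver fall out altogether, lay the tube back flat on the desk with the ball end sticking out and let go of it. Then take the screwdriver by the exposed end, draw it out and lower it, blade down, into the empty compartment of the green desk organiser (do not drop it in from above), leaving everything else on the desk where it stands.

Things in the scene. Friction and masses are not known exactly. Their poses are not given: they have to be found in the camera images.
- tube: Open packing tube of clear bluish hard plastic, square, 220 mm long, 30 x 30 mm outside, walls 2 mm (bore 26 x 26), about 55 g, lying flat on the desk. One end closed (blue foot 28 mm long), the other open with a thin blue band round the rim. Origin: centre of its underside; +x along the tube to the open mouth (mouth plane at x = +110 mm, inner end wall at -106 mm), z up.
- tube_mid (a point): The centre of the open tube (on its axis, halfway along, 15 mm above its underside). Same axes as the tube.
- tube_mouth (a point): The centre of the open mouth of the tube (on the axis, in the mouth plane). Same axes as the tube.
- driver: Screwdriver in the open tube, 175 mm long, about 85 g: steel ball cap 21 mm in diameter, red ribbed handle 16 mm thick, black 21 mm flange 84-90 mm from the ball's centre, 6 mm shaft. Origin: centre of the ball; +x along its axis out through the ball; blade at x = -165 mm. Ball towards the mouth, its outer end first 20-40 mm inside. Slides in the tube once that is tipped more than about 17 deg.
- driver_tip (a point): Blade tip of the screwdriver, 165 mm from the ball's centre. The centre of mass lies about 75 mm from the ball's centre. Held level by the ball it stays put in a firm grip (40 N or more); as the grip is eased step by step to between 30 and 10 N it swings down to hang blade down; a sudden very light grip lets it fall.
- organiser: Green plastic desk organiser, 80 x 156 mm in plan, 100 mm high, walls 3 mm, floor 4 mm, 0.75 kg, loose on the desk. A middle wall splits it in two: the half on its -y side holds pens that stick up to about 140 mm above the desk, the half on its +y side is empty, 74 x 73 mm inside, open at the top. Origin: centre of its underside; y along its long side, z up.
- organiser_bay (a point): The centre of the floor of the empty compartment of the organiser (38 mm from the organiser's centre along its +y, 4 mm above the desk). The compartment's rim is 96 mm above it. Same axes as the organiser.
- full_tube0: Bystander: the same sort of clear tube, closed with an orange cap and an orange foot, lying on the desk, 220 x 33 x 32 mm. Origin: centre of its underside, x along it.
- full_tube1: Bystander: the same sort of clear tube, closed with a yellow cap and a yellow foot, lying on the desk, 220 x 33 x 32 mm. Origin: centre of its underside, x along it.
- battery: Bystander: black laptop battery bar, 48 x 205 x 21 mm, lying flat. Origin: centre of its underside, y along it.
- adapter: Bystander: black laptop power brick, 50 x 112 x 30 mm. Origin: centre of its underside, y along it.
- tape_roll: Bystander: roll of brown packing tape lying flat, 104 mm in diameter, 48 mm high. Origin: centre of its underside.
- mug: Bystander: white mug, 82 mm in diameter, 95 mm high, with a handle. Origin: centre of its underside.
- small_carton: Bystander: small cardboard carton, 120 x 75 x 45 mm. Origin: centre of its underside.
- tube_cap: Bystander: the blue square cap of the open tube, 34 x 34 x 22 mm, hollow side up. Origin: centre of its underside.
Mind the look-alikes: they are no part of the job. Leave any brown look-alike of the tube alone.

How it is judged:
On the way, in this order (a step that is already met when the one before it is completed fails the run):
1. the open tube is tipped mouth-down by at least 12 degrees with the screwdriver still in it (angle between tube's own x axis and vertical above 1.78 rad and x of driver in the frame of tube below 0.118 m).
2. the tube lies flat on the desk and is let go, the ball end standing at least 20 mm out of the mouth, at least 20 mm of the blade end still inside, the screwdriver not touched by the fingers (x of driver in the frame of tube above 0.1195 m and x of driver_tip in the frame of tube below 0.09 m and angle between tube's own x axis and vertical between 1.52 and 1.62 rad and height (world z) of tube_mid below 0.02 m and contact force between the fingers and tube below 0.1 N and contact force between the fingers and driver below 0.1 N), for 0.2 s.
3. the fingers grip the screwdriver by the exposed end while its blade is still in the tube (contact force between the fingers and driver above 1 N and x of driver_tip in the frame of tube below 0.108 m), for 0.1 s.
At the end, for the whole second after the job is handed in: The screwdriver stands at rest, released, blade down in the empty compartment: blade tip inside the compartment's walls and within 25 mm of the organiser's underside, ball end up (leaning at most 49 degrees). The organiser stands upright, and the empty tube lies flat on the desk at rest (x of driver_tip in the frame of organiser between -0.037 and 0.037 m and y of driver_tip in the frame of organiser between 0.0015 and 0.075 m and z of driver_tip in the frame of organiser below 0.025 m and angle between driver's own x axis and vertical below 0.85 rad and linear speed of each of driver, tube below 0.03 m/s and angle between organiser's own z axis and vertical below 0.05 rad and height (world z) of tube_mid below 0.02 m and angle between tube's own x axis and vertical between 1.52 and 1.62 rad); the robot touches nothing.
It fails at once if the screwdriver is dropped into the organiser from a height (let go over it with the blade more than 60 mm above the desk) (contact force between the fingers and driver below 0.01 N and height (world z) of driver_tip above 0.06 m and horizontal distance between driver_tip and organiser_bay below 0.06 m).
It fails at once if the organiser is shoved by more than 40 mm (distance of organiser from where it was at the start of the episode above 0.04 m).
It fails at once if another thing on the desk is moved by more than 40 mm (distance of any of full_tube0, full_tube1, battery, adapter, tape_roll, mug, small_carton, tube_cap from where it was at the start of the episode above 0.04 m).
It also fails if it takes over 67 s, if anything falls off the work surface, if the arm or the gripper's body presses on something with over 40 N, if the wrist force passes 120 N, or if a joint passes its speed limit or range.

### The arm

A 6-joint arm with a two-finger parallel gripper is mounted at the origin on the work surface. World frame = base frame: x ahead of the robot, y to its left, z up, the work surface at z = 0. Lengths are in m, angles in rad, forces in N, time in s.
With the tool pointing down it reaches from about 0.3 to 0.85 m from the base axis. Payload 4.2 kg.
Tool frame: the origin (TCP) lies at the very end of the fingers, on their centre line; the grasp point (between the pads) lies manip.grip_point_offset behind it (manip.grip_point_offset is the distance from the TCP to the grasp point, in m); z points along the fingers, y is the direction in which the jaws open and shut (so a half turn about z gives the same grasp; the last joint's range is limited). The gripper opens to 91 mm and grips with 3 to 60 N. Pads are 32 mm wide; open, the fingers measure 118 mm over their backs; the gripper's body (76 mm by 178 mm) begins 60 mm behind the grasp point.
Start: joints at [-1.168, 0.32, 1.565, -0, 1.257, -0.02], TCP at [0.236, -0.524, 0.214] pointing down, gripper open.
Joint ranges: [-3.11, 3.11], [-0.84, 2.01], [0.21, 2.61], [-1.34, 4.49], [0.05, 2.63], [-2.56, 2.56]. Speed limits (rad/s): [2.57, 2.57, 3.14, 3.14, 3.14, 3.14].

### API

Orientations are given as a rotation vector (axis times angle).
In Python, from station import manip, eyes gives the robot as it stands.
- The arm moves only by the tool drive_tool, never from a script. Its argument "commands" is one flat list of numbers, 5 for each row, row after row: the finger opening in mm, from 0 to 91.2, then the shift along the world's x, y, z in mm, then the turn about the world's z in rad. In form: [fingers, tx, ty, tz, twist, fingers, tx, ty, tz, twist, ...]. A call has 1 to 12 rows; each row is the pose to reach, as a shift and turn from the pose commanded when the call began; what a row does not reach only later rows make up. A row lasts 1/12 s, in which the tool goes at most 41.7 mm and 7.16 degrees, less where a joint would pass 70% of its speed; a pose out of reach is approached as far as the arm can. A call with a gripper value outside its range is refused whole. The fingers move at their own pace and stop on an object; the grip force is fixed at half the most. Time passes only in rows, so rows that repeat a pose let the fingers close. It gives the time, the measured TCP pose, the force and the opening at its end, in the units of the state.
- manip.state(): the state, without advancing time (a new reading comes with each control period).
- eyes.camera(name): name is "scene" or "side" or "wrist"; returns a dict with "img" (400x640x3 uint8, red, green, blue), "depth" (400x640 float32, m along the optical axis (not along the pixel's ray), 0 where there is no reading), "intrinsics" (3x3 intrinsics, pixels), "world_to_cam" (4x4, takes a point from world to camera coordinates). Camera axes: x right, y down, z forward; pixel columns grow to the right and rows downward; lengths in m; the calibration is good to about 2 mm. The wrist camera is an equidistant fisheye: a pixel r from the principal point sees the ray r / f radians off the axis. A picture is of the moment at which its call begins.
- manip.close_job(): hands the job in, once; it reports no verdict.
The state is a dict: "clock": time; "q": joint angles; "qd": joint speeds; "effort": joint torques, N m; "position": TCP position; "eef_rot": TCP orientation; "wrist_force": force on the tool from outside, world axes, zero at the start; "ft_torque": the same for the moment, N m; "finger_gap": finger opening in m.
Only numpy, scipy, OpenCV 4.12 (cv2) and the standard library are available. Lean on these libraries where they do the work, as an engineer would, in place of code of your own. Each camera call takes 0.05 s, during which the arm holds its last target. There are 200 camera calls.

## Working session

There is one attempt and no reset: what is moved stays moved. The work goes in short steps, Python scripts to look and compute and a tool call to move; the robot and the scene stay as the last step left them, time stands still between calls to the robot, and variables do not carry over. Pictures are saved under pics/ and viewed, about 8 in all and at most 12, crops included, and the job is handed in when it is done.

Besides the shell and the picture viewer there is one more tool, called after "Emit:" by a JSON object that holds its "name" and its "arguments". drive_tool: Moves the arm, as the interface text tells. Its arguments: {"type":"object","properties":{"commands":{"type":"array"}},"required":["commands"]}

```bash
mkdir -p pics; cat > h.py <<'E'
from station import manip, eyes
import numpy as np, cv2
def snap(name, fn=None):
    c=eyes.camera(name)
    np.savez('%s.npz'%name, **c)
    if fn: cv2.imwrite('pics/'+fn, c['img'][:,:,::-1])
    return c
def world(c,u,v,z=None):
    "pixel -> world; by depth, or on plane z"
    K=c['intrinsics']; T=np.linalg.inv(c['world_to_cam'])
    r=np.array([(u-K[0,2])/K[0,0],(v-K[1,2])/K[1,1],1.])
    if z is None: return (T@np.r_[r*c['depth'][int(v),int(u)],1])[:3]
    d=T[:3,:3]@r; o=T[:3,3]
    return o+d*(z-o[2])/d[2]
E
python3 - <<'E'
from h import *
print(manip.grip_point_offset, manip.state())
a=snap('scene');b=snap('side')
cv2.imwrite('pics/a.png',a['img'][:,:,::-1]);cv2.imwrite('pics/b.png',b['img'][:,:,::-1])
for c in(a,b): print(np.linalg.inv(c['world_to_cam']).round(3), c['intrinsics'][0])
E
```

```text
0.0188 {'clock': 0.0, 'q': array([-1.16803307e+00,  3.20259243e-01,  1.56568266e+00, -2.20078067e-05,
        1.25738991e+00, -1.99894377e-02]), 'qd': array([0.00148313, 0.00110348, 0.00034766, 0.00066951, 0.00076326,
       0.00099334]), 'effort': array([ 1.47736740e-03, -4.12454081e+01, -2.31971884e+01,  7.28842034e-02,
        4.58280765e-02, -1.73732460e-04]), 'position': array([ 0.23570639, -0.5239093 ,  0.21313763]), 'eef_rot': array([-3.07000266e+00, -6.58777438e-01,  5.51635011e-04]), 'wrist_force': array([0.91830624, 1.18013342, 0.31003997]), 'ft_torque': array([ 0.00633339, -0.00236989,  0.02010564]), 'finger_gap': 0.09095264499300067}
[[ 0.121  0.733 -0.669  1.093]
 [ 0.993 -0.091  0.079 -0.118]
 [-0.003 -0.674 -0.739  0.748]
 [ 0.     0.     0.     1.   ]] [361.22457405   0.         318.12875719]
[[-0.991 -0.079  0.106  0.35 ]
 [-0.13   0.71  -0.693  0.857]
 [-0.021 -0.7   -0.714  0.964]
 [ 0.     0.     0.     1.   ]] [402.92885693   0.         315.1576478 ]
```

View pics/a.png

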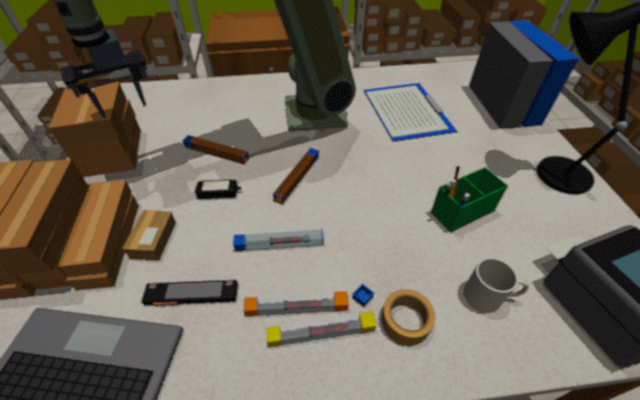

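View pics/b.png

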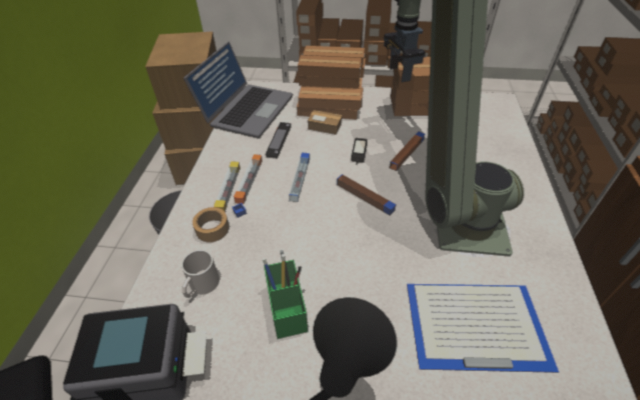

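Scene view: the candidates are the open blue-footed tube (278,240), the orange-capped tube (296,302), the yellow-capped tube (320,328), and the brown look-alikes at (216,149) and (296,175). My choice is (278,240), with its blue foot at (240,241) and its mouth at (322,237). The organiser is at (470,200), with its empty half on the right. In the side view the tube is at (300,176).

```bash
python3 - <<'E'
from h import *
a=dict(np.load('scene.npz'))
img=a['img'][:,:,::-1]
A=cv2.resize(img[220:260,225:335],None,fx=7,fy=7,interpolation=cv2.INTER_CUBIC)
B=cv2.resize(img[160:235,420:520],None,fx=4,fy=4,interpolation=cv2.INTER_CUBIC)
o=np.zeros((600,780,3),np.uint8); o[:280,:770]=A; o[290:590,:400]=B
cv2.imwrite('pics/c.png',o)
# tube: back-project region pixels by depth
K=a['intrinsics'];T=np.linalg.inv(a['world_to_cam'])
v,u=np.mgrid[0:400,0:640];d=a['depth']
P=np.stack([(u-K[0,2])/K[0,0]*d,(v-K[1,2])/K[1,1]*d,d],-1)@T[:3,:3].T+T[:3,3]
np.save('P.npy',P)
s=(slice(215,265),slice(220,340));p=P[s].reshape(-1,3)
m=(p[:,2]>.02)&(p[:,2]<.06);q=p[m];print('tube',len(q),q.min(0),q.max(0))
r=cv2.minAreaRect((q[:,:2]*1000).astype(np.float32));print(r,cv2.boxPoints(r).round(0).tolist(),np.median(q[:,2]))
s=(slice(150,240),slice(420,520));q=P[s].reshape(-1,3);q=q[(q[:,2]>.092)&(q[:,2]<.103)]
r=cv2.minAreaRect((q[:,:2]*1000).astype(np.float32));print('org',len(q),r,cv2.boxPoints(r).round(0).tolist())
E
```

```text
tube 1119 [ 0.53930112 -0.26402981  0.02002129] [ 0.57754575 -0.04410289  0.03457563]
((558.5740356445312, -154.0841064453125), (220.2128143310547, 32.57345199584961), 88.27880859375) [[539.0, -264.0], [572.0, -265.0], [578.0, -45.0], [546.0, -44.0]] 0.0299514967551886
org 510 ((514.3226318359375, 341.5890808105469), (81.65663146972656, 159.4140625), 21.07402801513672) [[448.0, 401.0], [505.0, 253.0], [581.0, 282.0], [524.0, 431.0]]
```

View pics/c.png

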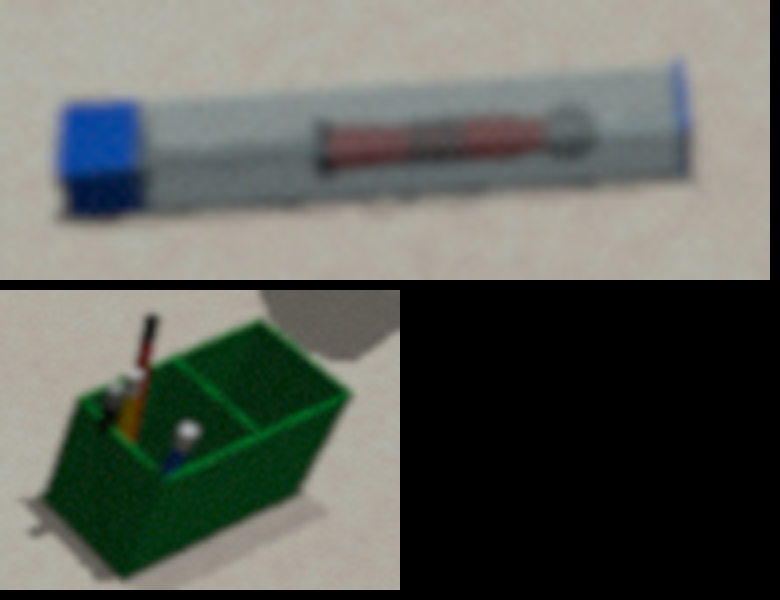

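The crop confirms it: blue foot on the left, thin blue rim at the open right end, ball cap about 30 mm inside the mouth. The organiser's empty half is the right one (its +y). Next I move above the foot.

Emit:
{"name": "drive_tool", "arguments": {"commands": [91,320,276,0,1.117,91,320,276,0,1.117,91,320,276,0,1.117,91,320,276,0,1.117,91,320,276,0,1.117,91,320,276,0,1.117,91,320,276,0,1.117,91,320,276,0,1.117,91,320,276,0,1.117,91,320,276,0,1.117,91,320,276,0,1.117,91,320,276,0,1.117]}}

```text
clock: 1.1
position: [0.5574, -0.2463, 0.213]
eef_rot: [-2.25, -2.19, 0.0]
wrist_force: [-0.7, -1.0, 0.5]
finger_gap: 0.091
```

```bash
python3 - <<'E'
from h import *
from scipy.spatial.transform import Rotation as R
s=manip.state();print(s['clock'],s['position'],R.from_rotvec(s['eef_rot']).as_matrix().round(3),s['q'].round(2))
P=np.load('P.npy')
for n,(u,v) in dict(adapter=(216,188),batt=(190,292),carton=(150,235),orange0=(250,306),orange1=(341,300),cap=(363,295),mug=(490,285)).items(): print(n,P[v,u].round(3))
E
```

```text
1.1 [ 0.55738961 -0.24630073  0.21303297] [[ 0.027  1.    -0.001]
 [ 1.    -0.027  0.001]
 [ 0.001 -0.001 -1.   ]] [-0.44  0.38  1.48  0.    1.28 -0.41]
adapter [ 0.373 -0.317  0.031]
batt [ 0.679 -0.354  0.022]
carton [ 0.527 -0.46   0.045]
orange0 [ 0.734 -0.221  0.033]
orange1 [ 0.744 -0.029  0.034]
cap [0.724 0.025 0.004]
mug [0.736 0.316 0.006]
```

Emit:
{"name": "drive_tool", "arguments": {"commands": [91,-2,0,-40,0,91,-2,0,-80,0,91,-2,0,-120,0,91,-2,0,-160,0,91,-2,0,-190,0,91,-2,0,-208,0,91,-2,0,-208,0,0,-2,0,-208,0,0,-2,0,-208,0,0,-2,0,-208,0,0,-2,0,-208,0,0,-2,0,-208,0]}}

```text
clock: 2.1
position: [0.5541, -0.2487, 0.0068]
eef_rot: [2.255, 2.186, 0.001]
wrist_force: [-0.3, 0.7, -0.9]
finger_gap: 0.0609
```

Emit:
{"name": "drive_tool", "arguments": {"commands": [0,0,0,0,0,0,0,0,0,0,0,0,0,0,0,0,0,0,0,0]}}

```text
clock: 2.43
position: [0.554, -0.2483, 0.006]
eef_rot: [2.255, 2.187, 0.0]
wrist_force: [-0.4, 0.2, -0.2]
finger_gap: 0.0341
```

Emit:
{"name": "drive_tool", "arguments": {"commands": [0,0,0,0,0,0,0,0,0,0,0,0,0,0,0,0,0,0,5,0,0,0,0,10,0,0,0,0,15,0,0,0,1,20,0,0,0,1,25,0,0,0,1,25,0]}}

```text
clock: 3.18
position: [0.5547, -0.2477, 0.0324]
eef_rot: [2.254, 2.185, 0.001]
wrist_force: [0.6, -0.4, -2.3]
finger_gap: 0.03
```

```bash
cat >> h.py <<'E'
def points(c):
    K=c['intrinsics'];T=np.linalg.inv(c['world_to_cam']);v,u=np.mgrid[0:400,0:640];d=c['depth']
    return np.stack([(u-K[0,2])/K[0,0]*d,(v-K[1,2])/K[1,1]*d,d],-1)@T[:3,:3].T+T[:3,3]
def profile(c):
    "top height of the tube against y"
    p=points(c).reshape(-1,3); p=p[(abs(p[:,0]-.56)<.03)&(p[:,2]>.006)]
    for y in np.arange(-.27,.15,.02):
        q=p[abs(p[:,1]-y)<.01]
        if len(q)>3: print('%.2f z %.3f x %.3f n %d'%(y,np.percentile(q[:,2],95),q[:,0].mean(),len(q)))
E
python3 - <<'E'
from h import *
profile(snap('scene','d.png')); print(manip.state()['wrist_force'])
E
```

```text
-0.27 z 0.407 x 0.574 n 1063
-0.25 z 0.407 x 0.578 n 1010
-0.23 z 0.407 x 0.577 n 1022
-0.21 z 0.424 x 0.567 n 773
-0.19 z 0.451 x 0.563 n 1160
-0.17 z 0.457 x 0.546 n 424
-0.15 z 0.058 x 0.564 n 148
-0.13 z 0.058 x 0.565 n 147
-0.11 z 0.058 x 0.566 n 140
-0.09 z 0.058 x 0.566 n 142
-0.07 z 0.058 x 0.567 n 145
-0.05 z 0.058 x 0.566 n 113
[-0.19042861  0.34737442 -2.03518215]
```

Lifted level, the tube holds at z = 0.058 all along: the wide pad patch carries the moment. I'll set it down and take only the last few mm of the foot, so the small patch lets it pivot.

Emit:
{"name": "drive_tool", "arguments": {"commands": [0,0,0,-10,0,0,0,0,-18,0,0,0,0,-25,0,0,0,0,-26,0,50,0,0,-26,0,50,0,0,-26,0,50,0,0,-26,0,50,0,-26,-16,0,50,0,-26,-16,0,0,0,-26,-16,0,0,0,-26,-16,0,0,0,-26,-16,0]}}

```text
clock: 4.23
position: [0.5534, -0.2726, 0.0144]
eef_rot: [-2.254, -2.186, 0.0]
wrist_force: [-0.9, -0.1, 0.1]
finger_gap: 0.0331
```

Emit:
{"name": "drive_tool", "arguments": {"commands": [0,0,0,0,0,0,0,0,0,0,0,0,0,0,0,0,0,0,6,0,0,0,0,12,0,0,0,0,18,0,0,0,0,24,0,0,0,0,30,0,0,0,0,30,0]}}

```text
clock: 4.98
position: [0.5549, -0.2739, 0.0468]
eef_rot: [2.253, 2.185, 0.002]
wrist_force: [-0.4, -0.1, -1.7]
finger_gap: 0.0292
```

```bash
python3 - <<'E'
from h import *
profile(snap('scene','e.png')); print(manip.state()['wrist_force'])
E
```

```text
-0.27 z 0.421 x 0.578 n 973
-0.25 z 0.421 x 0.573 n 1177
-0.23 z 0.445 x 0.570 n 842
-0.21 z 0.465 x 0.556 n 1211
-0.19 z 0.466 x 0.550 n 258
-0.17 z 0.051 x 0.564 n 145
-0.15 z 0.047 x 0.565 n 141
-0.13 z 0.045 x 0.565 n 140
-0.11 z 0.042 x 0.565 n 139
-0.09 z 0.039 x 0.566 n 141
-0.07 z 0.036 x 0.566 n 136
-0.05 z 0.033 x 0.566 n 85
[-0.3194125   0.41110327 -1.36378023]
```

It pivots now: 8.5° with the mouth on the desk. I'll raise it to about 19–20°.

Emit:
{"name": "drive_tool", "arguments": {"commands": [0,0,1,6,0,0,0,2,12,0,0,0,3,18,0,0,0,4,24,0,0,0,6,29,0,0,0,7,34,0,0,0,8,38,0,0,0,9,41,0,0,0,9,41,0,0,0,9,41,0]}}

```text
clock: 5.87
position: [0.554, -0.2643, 0.0861]
eef_rot: [2.255, 2.187, 0.0]
wrist_force: [0.2, 0.1, -1.4]
finger_gap: 0.0296
```

```bash
python3 - <<'E'
from h import *
c=snap('scene');profile(c); print(manip.state()['wrist_force'])
cv2.imwrite('pics/f.png',cv2.resize(c['img'][190:270,220:360,::-1],None,fx=5,fy=5,interpolation=cv2.INTER_CUBIC))
E
```

```text
-0.27 z 0.460 x 0.578 n 1259
-0.25 z 0.461 x 0.578 n 1158
-0.23 z 0.467 x 0.566 n 1078
-0.21 z 0.491 x 0.567 n 1189
-0.19 z 0.498 x 0.546 n 714
-0.17 z 0.077 x 0.563 n 158
-0.15 z 0.070 x 0.564 n 150
-0.13 z 0.063 x 0.564 n 150
-0.11 z 0.056 x 0.565 n 145
-0.09 z 0.049 x 0.566 n 143
-0.07 z 0.042 x 0.566 n 141
-0.05 z 0.035 x 0.564 n 99
-0.03 z 0.027 x 0.564 n 51
-0.01 z 0.023 x 0.565 n 44
0.01 z 0.021 x 0.566 n 33
[ 0.22328017  0.49222129 -1.22033204]
```

View pics/f.png

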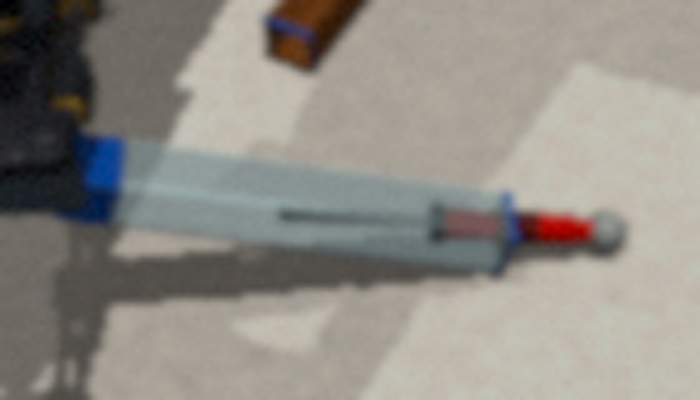

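The ball end is out by about 50 mm (ball at pixel (608,232) in the crop, mouth rim at 512), with the blade well inside. I'll lower along the reverse path, release and back off.

Emit:
{"name": "drive_tool", "arguments": {"commands": [0,0,-2,-6,0,0,0,-3,-13,0,0,0,-4,-20,0,0,0,-5,-27,0,0,0,-7,-34,0,0,0,-8,-41,0,0,0,-9,-48,0,0,0,-9,-55,0,0,0,-9,-62,0,0,0,-9,-68,0,0,0,-9,-72,0,0,0,-9,-72,0]}}

```text
clock: 6.92
position: [0.5539, -0.2733, 0.0141]
eef_rot: [-2.255, -2.187, 0.0]
wrist_force: [-0.3, 0.3, 2.7]
finger_gap: 0.0293
```

Emit:
{"name": "drive_tool", "arguments": {"commands": [70,0,0,0,0,70,0,0,0,0,70,0,0,0,0,70,0,0,0,0,70,0,0,0,0,70,0,0,30,0,70,0,0,60,0,70,0,0,100,0,70,0,20,140,0,70,0,60,140,0,70,0,100,140,0,70,0,140,140,0]}}

```text
clock: 7.92
position: [0.5541, -0.1323, 0.1551]
eef_rot: [2.256, 2.184, 0.002]
wrist_force: [0.9, 0.4, -0.6]
finger_gap: 0.07
```

```bash
python3 - <<'E'
from h import *
c=snap('scene');P=points(c)
p=P[200:270,215:360].reshape(-1,3);m=(p[:,2]>.007)&(p[:,2]<.05)&(abs(p[:,0]-.56)<.04)&(p[:,1]>-.3)&(p[:,1]<.08);p=p[m]
for y in np.arange(-.29,.06,.01):
    q=p[abs(p[:,1]-y)<.005]
    if len(q): print('%.2f z %.3f x %.3f..%.3f n %d'%(y,q[:,2].max(),q[:,0].min(),q[:,0].max(),len(q)))
t=p[p[:,1]<-.055];print(cv2.minAreaRect((t[:,:2]*1000).astype(np.float32)))
cv2.imwrite('pics/g.png',cv2.resize(c['img'][190:270,220:360,::-1],None,fx=5,fy=5,interpolation=cv2.INTER_CUBIC))
E
```

```text
-0.26 z 0.033 x 0.541..0.571 n 51
-0.25 z 0.033 x 0.541..0.572 n 66
-0.24 z 0.034 x 0.540..0.571 n 65
-0.23 z 0.032 x 0.541..0.572 n 63
-0.22 z 0.033 x 0.542..0.573 n 69
-0.21 z 0.033 x 0.540..0.573 n 64
-0.20 z 0.032 x 0.542..0.573 n 63
-0.19 z 0.033 x 0.543..0.573 n 62
-0.18 z 0.033 x 0.540..0.572 n 63
-0.17 z 0.033 x 0.541..0.573 n 65
-0.16 z 0.032 x 0.543..0.574 n 63
-0.15 z 0.032 x 0.541..0.575 n 62
-0.14 z 0.034 x 0.541..0.575 n 65
-0.13 z 0.033 x 0.543..0.575 n 63
-0.12 z 0.033 x 0.546..0.576 n 62
-0.11 z 0.034 x 0.544..0.577 n 64
-0.10 z 0.033 x 0.544..0.576 n 63
-0.09 z 0.033 x 0.546..0.576 n 61
-0.08 z 0.034 x 0.544..0.576 n 64
-0.07 z 0.032 x 0.544..0.577 n 65
-0.06 z 0.033 x 0.544..0.577 n 60
-0.05 z 0.032 x 0.545..0.577 n 64
-0.04 z 0.032 x 0.546..0.571 n 25
-0.03 z 0.021 x 0.554..0.568 n 25
-0.02 z 0.021 x 0.555..0.568 n 26
-0.01 z 0.021 x 0.555..0.569 n 23
0.00 z 0.020 x 0.558..0.569 n 22
0.01 z 0.022 x 0.556..0.573 n 31
0.02 z 0.019 x 0.557..0.569 n 9
((557.673095703125, -159.13710021972656), (208.70712280273438, 34.74541091918945), 88.12060546875)
```

View pics/g.png

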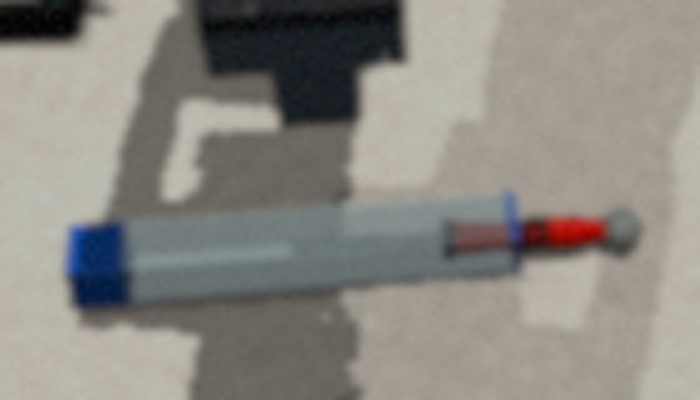

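The tube lies flat (top level at 0.033 all along) and released. The ball at pixel (621,232) puts its centre at world (0.5635, 0.013), about 56 mm past the mouth. Next I go over the ball, descend and close on it.

Emit:
{"name": "drive_tool", "arguments": {"commands": [70,3,40,0,0,70,6,80,0,0,70,9,115,0,0,70,9,145,0,0,60,9,145,-40,0,60,9,145,-80,0,60,9,145,-110,0,60,9,145,-130,0,60,9,145,-142,0,60,9,145,-150,0,60,9,145,-152,0,60,9,145,-152,0]}}

```text
clock: 8.97
position: [0.5631, 0.0115, 0.0019]
eef_rot: [-2.256, -2.187, 0.0]
wrist_force: [1.0, 0.2, 0.7]
finger_gap: 0.06
```

Emit:
{"name": "drive_tool", "arguments": {"commands": [0,0,0,0,0,0,0,0,0,0,0,0,0,0,0,0,0,0,0,0,0,0,0,0,0,0,0,0,0,0,0,0,0,0,0,0,0,0,0,0,0,0,0,0,0]}}

```text
clock: 9.72
position: [0.5631, 0.0116, 0.0021]
eef_rot: [2.255, 2.187, 0.0]
wrist_force: [0.6, -0.1, 1.0]
finger_gap: 0.0189
```

Emit:
{"name": "drive_tool", "arguments": {"commands": [0,0,0,0,0,0,0,5,0,0,0,0,12,0,0,0,1,20,0,0,0,1,30,0,0,0,1,30,0,0]}}

```text
clock: 10.22
position: [0.5642, 0.0439, 0.0021]
eef_rot: [-2.254, -2.188, -0.002]
wrist_force: [0.4, 0.6, 1.7]
finger_gap: 0.0192
```

```bash
python3 - <<'E'
from h import *
c=snap('scene');w=snap('wrist')
o=np.zeros((600,800,3),np.uint8)
o[:300,:525]=cv2.resize(c['img'][190:270,220:360,::-1],(525,300),interpolation=cv2.INTER_CUBIC)
o[300:,:480]=cv2.resize(w['img'][:,:,::-1],(480,300))
cv2.imwrite('pics/h.png',o)
E
```

```text
(no output)
```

View pics/h.png

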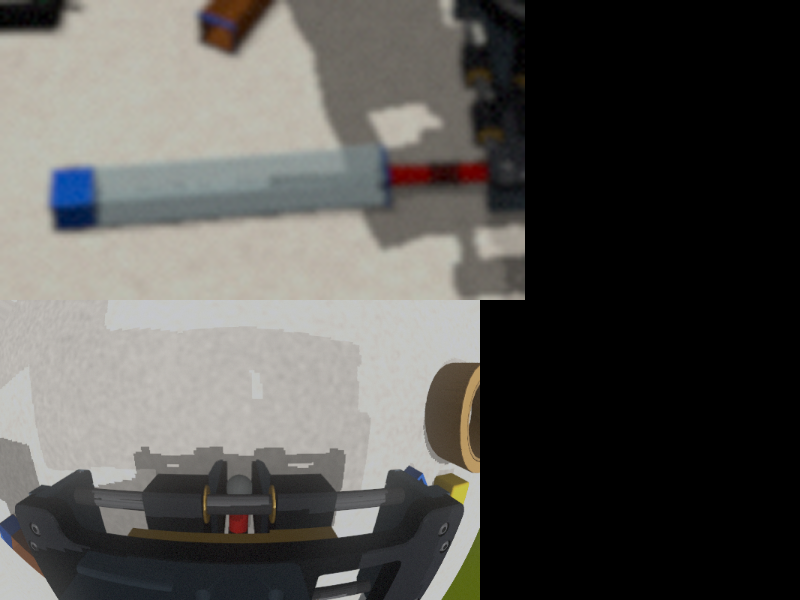

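The driver follows: the ball sits between the pads (wrist view, about (240,487)), the handle is drawn out, and the tube stays put. I'll pull the rest and lift.

Emit:
{"name": "drive_tool", "arguments": {"commands": [0,0,10,0,0,0,1,20,0,0,0,1,32,0,0,0,2,44,0,0,0,2,56,0,0,0,2,68,0,0,0,3,80,0,0,0,3,90,0,0,0,3,100,0,0,0,3,106,0,0,0,3,106,0,0,0,3,106,5,0]}}

```text
clock: 11.32
position: [0.5659, 0.1479, 0.006]
eef_rot: [-2.254, -2.186, 0.003]
wrist_force: [0.2, 0.5, -1.4]
finger_gap: 0.0187
```

Emit:
{"name": "drive_tool", "arguments": {"commands": [0,0,0,10,0,0,0,0,25,0,0,0,0,40,0,0,0,0,60,0,0,0,0,80,0,0,0,0,100,0,0,0,0,125,0,0,0,0,150,0,0,0,0,180,0,0,0,0,210,0,0,0,0,240,0,0,0,0,240,0]}}

```text
clock: 12.32
position: [0.5697, 0.1476, 0.2544]
eef_rot: [2.252, 2.181, 0.017]
wrist_force: [0.9, 0.6, 0.6]
finger_gap: 0.0192
```

```bash
python3 - <<'E'
from h import *
c=snap('scene','i.png')
E
```

```text
(no output)
```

View pics/i.png

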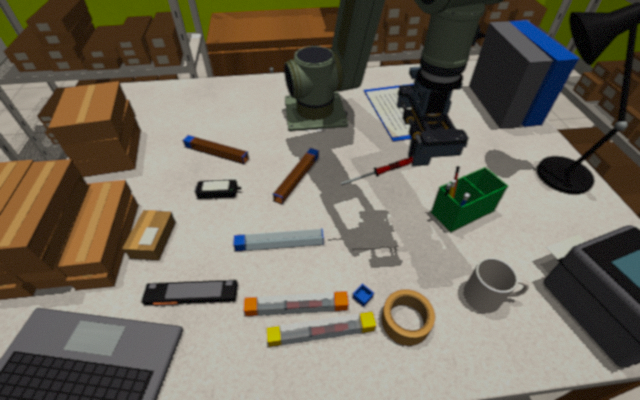

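The driver is out and firmly held (blade tip at pixel (340,184), ball in the fingers at about (420,157)), but it is still nearly level. At this fixed grip it does not swing on its own. I'll measure its tilt, then jerk vertically to ratchet the blade down.

```bash
cat >> h.py <<'E'
def tilt(c):
    "points of the driver near the gripper, off the desk, fitted with a line"
    s=manip.state()['position']; b=s+[0,0,.012]
    p=points(c)[90:300,280:520].reshape(-1,3)
    d=p-b; r=np.linalg.norm(d,axis=1)
    m=(r<.2)&(d[:,2]<.02)&(p[:,2]>.04)&(abs(d[:,0])<.05)&(d[:,1]<.05)&(r>.035)
    q=p[m]
    i=np.argsort(np.linalg.norm(q-b,axis=1))
    print('TCP',s.round(3),'n',len(q))
    for k in i[::max(1,len(i)//12)]: print(q[k].round(3))
E
python3 - <<'E'
from h import *
tilt(dict(np.load('scene.npz')))
E
```

```text
TCP [0.568 0.147 0.251] n 321
[0.574 0.114 0.253]
[0.571 0.107 0.254]
[0.575 0.103 0.247]
[0.574 0.097 0.241]
[0.574 0.089 0.245]
[0.564 0.081 0.242]
[0.572 0.076 0.236]
[0.571 0.07  0.233]
[0.576 0.065 0.23 ]
[0.567 0.053 0.226]
[0.565 0.035 0.22 ]
[0.565 0.018 0.21 ]
[ 0.564 -0.     0.203]
```

Emit:
{"name": "drive_tool", "arguments": {"commands": [0,0,0,41,0,0,0,0,80,0,0,0,0,40,0,0,0,0,0,0,0,0,0,41,0,0,0,0,80,0,0,0,0,40,0,0,0,0,0,0,0,0,0,41,0,0,0,0,80,0,0,0,0,80,0,0,0,0,80,0]}}

```text
clock: 13.37
position: [0.5672, 0.1473, 0.3282]
eef_rot: [2.255, 2.185, 0.004]
wrist_force: [0.6, 0.1, -0.2]
finger_gap: 0.0187
```

```bash
python3 - <<'E'
from h import *
tilt(snap('scene','j.png'))
E
```

```text
TCP [0.567 0.147 0.327] n 323
[0.576 0.138 0.306]
[0.577 0.13  0.303]
[0.577 0.13  0.296]
[0.578 0.124 0.292]
[0.575 0.131 0.281]
[0.577 0.122 0.276]
[0.577 0.125 0.268]
[0.578 0.12  0.262]
[0.581 0.12  0.256]
[0.573 0.106 0.255]
[0.576 0.107 0.23 ]
[0.576 0.1   0.211]
[0.575 0.09  0.19 ]
```

The jerks worked: it is now about 20° from vertical. A further horizontal jerk (ramp to +y, sharp reversal to -y, soft stop) plus vertical ones should bring it closer.

Emit:
{"name": "drive_tool", "arguments": {"commands": [0,0,8,0,0,0,0,22,0,0,0,0,42,0,0,0,0,70,0,0,0,0,29,0,0,0,0,-12,0,0,0,0,-40,0,0,0,0,-60,0,0,0,0,-74,0,0,0,0,-82,0,0,0,0,-86,0,0,0,0,-86,0,0]}}

```text
clock: 14.42
position: [0.5671, 0.0618, 0.3268]
eef_rot: [-2.256, -2.186, -0.0]
wrist_force: [-0.0, 0.0, -0.8]
finger_gap: 0.0188
```

```bash
python3 - <<'E'
from h import *
tilt(snap('scene','k.png'))
E
```

```text
TCP [0.567 0.062 0.327] n 289
[0.577 0.062 0.305]
[0.574 0.057 0.298]
[0.573 0.054 0.292]
[0.573 0.055 0.285]
[0.578 0.061 0.278]
[0.573 0.057 0.269]
[0.577 0.057 0.262]
[0.579 0.065 0.255]
[0.574 0.055 0.249]
[0.578 0.057 0.244]
[0.577 0.064 0.216]
[0.578 0.067 0.193]
[0.578 0.068 0.167]
```

Nearly vertical now (tip around (0.574, 0.068, 0.167)). I'll check the lamp's clearance and the organiser from the side camera.

```bash
python3 - <<'E'
from h import *
b=snap('side');P=points(b)
r=P[300:400,290:420].reshape(-1,3);r=r[r[:,2]>.3];print('lamp head',r.min(0),r.max(0))
a=dict(np.load('scene.npz'));A=points(a)
for z0,z1 in((.03,.1),(.15,.3),(.3,.5),(.5,.8)):
    q=A[0:200,470:640].reshape(-1,3);q=q[(q[:,2]>z0)&(q[:,2]<z1)&(q[:,0]>.1)&(q[:,0]<.8)&(q[:,1]<.85)];print(z0,len(q),q.min(0) if len(q) else '',q.max(0) if len(q) else '')
g=b['img'].astype(int);m=(g[...,1]>g[...,0]+20)&(g[...,1]>g[...,2]+15);m[:, :220]=0
q=P[m&(P[...,2]>.092)&(P[...,2]<.105)];rr=cv2.minAreaRect((q[:,:2]*1000).astype(np.float32));print('org',len(q),rr)
E
```

```text
lamp head [0.2762136  0.54339222 0.34057423] [0.40336879 0.85724752 0.96357343]
0.03 2073 [0.10012471 0.33379094 0.0300475 ] [0.55840097 0.76327188 0.09999336]
0.15 2885 [0.1000377  0.60443028 0.15002242] [0.48284643 0.76305492 0.29970899]
0.3 2936 [0.27878118 0.54157169 0.3003568 ] [0.43369927 0.68782035 0.45819941]
0.5 0  
org 359 ((513.1831665039062, 340.5229797363281), (79.2602767944336, 158.20953369140625), 20.62839698791504)
```

Emit:
{"name": "drive_tool", "arguments": {"commands": [0,-1,6,4,0,0,-5,22,10,0,0,-11,46,18,0,0,-18,77,20,0,0,-27,111,20,0,0,-36,148,20,0,0,-44,185,20,0,0,-53,219,20,0,0,-60,249,20,0,0,-66,274,20,0,0,-70,293,20,0,0,-74,308,20,0]}}

```text
clock: 15.52
position: [0.4916, 0.3727, 0.347]
eef_rot: [-2.252, -2.189, -0.001]
wrist_force: [0.5, 0.1, -0.9]
finger_gap: 0.0189
```

Emit:
{"name": "drive_tool", "arguments": {"commands": [0,0,0,0,0,0,0,0,0,0]}}

```text
clock: 15.68
position: [0.4924, 0.3704, 0.3468]
eef_rot: [2.253, 2.188, -0.001]
wrist_force: [0.6, -0.7, -0.7]
finger_gap: 0.019
```

```bash
python3 - <<'E'
from h import *
c=snap('scene');b=snap('side')
s=manip.state()['position'];print(s)
for n,c in(('scene',c),('side',b)):
    p=points(c).reshape(-1,3);m=(np.hypot(*(p[:,:2]-s[:2]).T)<.06)&(p[:,2]>.15)&(p[:,2]<s[2]-.01);q=p[m]
    print(n,len(q))
    for z in np.arange(.16,.34,.02):
        k=q[abs(q[:,2]-z)<.01]
        if len(k): print(z.round(2),np.median(k,0).round(3),len(k))
A=cv2.resize(c['img'][:0+1,:1],(1,1))
sc=dict(np.load('scene.npz'))['img'];o=np.zeros((600,800,3),np.uint8)
o[:,:400]=cv2.resize(sc[60:240,410:530,::-1],(400,600));o[:,400:]=cv2.resize(b['img'][160:370,220:360,::-1],(400,600))
cv2.imwrite('pics/l.png',o)
E
```

```text
[0.49303148 0.36903184 0.34713526]
scene 357
0.18 [0.504 0.373 0.189] 2
0.2 [0.503 0.372 0.201] 21
0.22 [0.503 0.371 0.22 ] 21
0.24 [0.502 0.37  0.24 ] 24
0.26 [0.501 0.368 0.267] 40
0.28 [0.503 0.367 0.279] 73
0.3 [0.501 0.366 0.301] 67
0.32 [0.5   0.366 0.32 ] 79
side 238
0.2 [0.501 0.373 0.201] 14
0.22 [0.5   0.372 0.22 ] 16
0.24 [0.498 0.372 0.241] 17
0.26 [0.497 0.376 0.268] 22
0.28 [0.494 0.375 0.279] 57
0.3 [0.494 0.375 0.301] 38
0.32 [0.493 0.374 0.32 ] 53
```

View pics/l.png

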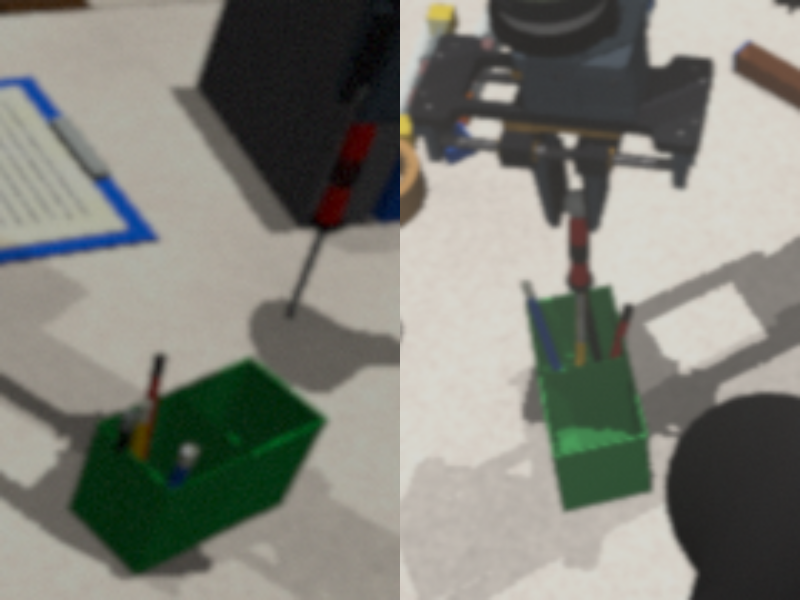

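Blade tip at (0.501, 0.372, 0.187), with the bay centre at (0.500, 0.3765); the view shows it hanging nearly vertical, clear of the pens. I'll shift y by +4 mm and lower.

Emit:
{"name": "drive_tool", "arguments": {"commands": [0,0,4,-6,0,0,0,4,-18,0,0,0,4,-35,0,0,0,4,-53,0,0,0,4,-71,0,0,0,4,-90,0,0,0,4,-109,0,0,0,4,-127,0,0,0,4,-143,0,0,0,4,-156,0,0,0,4,-165,0,0,0,4,-170,0]}}

```text
clock: 16.78
position: [0.4927, 0.3726, 0.1755]
eef_rot: [-2.257, -2.185, 0.003]
wrist_force: [-0.3, -0.4, -0.7]
finger_gap: 0.0189
```

```bash
python3 - <<'E'
from h import *
c=snap('scene');b=snap('side')
s=manip.state();print(s['position'],s['wrist_force'],s['finger_gap']);s=s['position']
for n,c in(('scene',c),('side',b)):
    p=points(c).reshape(-1,3);m=(np.hypot(*(p[:,:2]-s[:2]).T)<.06)&(p[:,2]>.02)&(p[:,2]<s[2]-.01);q=p[m]
    print(n,[(z.round(2),np.median(q[abs(q[:,2]-z)<.01],0).round(3)) for z in (.12,.14,.16)])
o=np.zeros((600,800,3),np.uint8)
o[:,:400]=cv2.resize(dict(np.load('scene.npz'))['img'][60:240,410:530,::-1],(400,600));o[:,400:]=cv2.resize(b['img'][160:370,220:360,::-1],(400,600))
cv2.imwrite('pics/m.png',o)
E
```

```text
[0.49283816 0.3730244  0.17626943] [-0.11543872  0.25040167 -0.28279675] 0.019340674776560273Traceback (most recent call last):
  File "<stdin>", line 6, in <module>
AttributeError: 'float' object has no attribute 'round'
```

Emit:
{"name": "drive_tool", "arguments": {"commands": [0,0,0,-4,0,0,0,0,-8,0,0,0,0,-8,0]}}

```text
clock: 17.13
position: [0.4928, 0.3735, 0.1687]
eef_rot: [2.256, 2.187, -0.0]
wrist_force: [-0.0, 0.5, -0.8]
finger_gap: 0.0192
```

Emit:
{"name": "drive_tool", "arguments": {"commands": [50,0,0,0,0,50,0,0,0,0,50,0,0,0,0,80,0,0,0,0,80,0,0,0,0,80,0,0,0,0,80,0,0,0,0,80,0,0,10,0,80,0,0,25,0,80,0,0,60,0,80,0,0,100,0,80,0,0,140,0]}}

```text
clock: 18.13
position: [0.4925, 0.3733, 0.3109]
eef_rot: [-2.256, -2.187, 0.001]
wrist_force: [0.3, 0.6, 0.3]
finger_gap: 0.0802
```

Emit:
{"name": "drive_tool", "arguments": {"commands": [80,-20,-40,20,0,80,-20,-80,20,0,80,-20,-110,20,0,80,-20,-130,20,0,80,-20,-130,20,0]}}

```text
clock: 18.55
position: [0.4727, 0.2402, 0.3309]
eef_rot: [2.258, 2.181, 0.002]
wrist_force: [0.6, 0.4, -0.5]
finger_gap: 0.0802
```

```bash
python3 - <<'E'
from h import *
c=snap('scene');b=snap('side')
o=np.zeros((600,800,3),np.uint8)
o[:,:400]=cv2.resize(c['img'][60:240,410:530,::-1],(400,600));o[:250,400:]=cv2.resize(c['img'][150:400,150:550,::-1],(400,250));o[250:,400:]=cv2.resize(b['img'][190:370,220:360,::-1],(400,350))
cv2.imwrite('pics/m.png',o)
P=points(c);q=P[150:240,420:520].reshape(-1,3);q=q[(q[:,2]>.092)&(q[:,2]<.103)];print(cv2.minAreaRect((q[:,:2]*1000).astype(np.float32)))
t=P[220:260,225:335].reshape(-1,3);t=t[(t[:,2]>.02)&(t[:,2]<.05)];print(t.min(0),t.max(0))
q=P[100:230,430:520].reshape(-1,3);q=q[(q[:,2]>.145)&(q[:,2]<.2)&(abs(q[:,0]-.5)<.1)&(abs(q[:,1]-.38)<.1)];print(len(q),q.mean(0) if len(q) else'')
s=manip.state();print(s['position'],s['clock'])
E
```

```text
((514.5292358398438, 341.4632568359375), (81.2892074584961, 160.65625), 20.911670684814453)
[ 0.53964514 -0.26358222  0.02005809] [ 0.57710485 -0.04354363  0.0347842 ]
2 [0.47127364 0.31728762 0.14550264]
[0.47306344 0.24347839 0.33000365] 18.65
```

View pics/m.png

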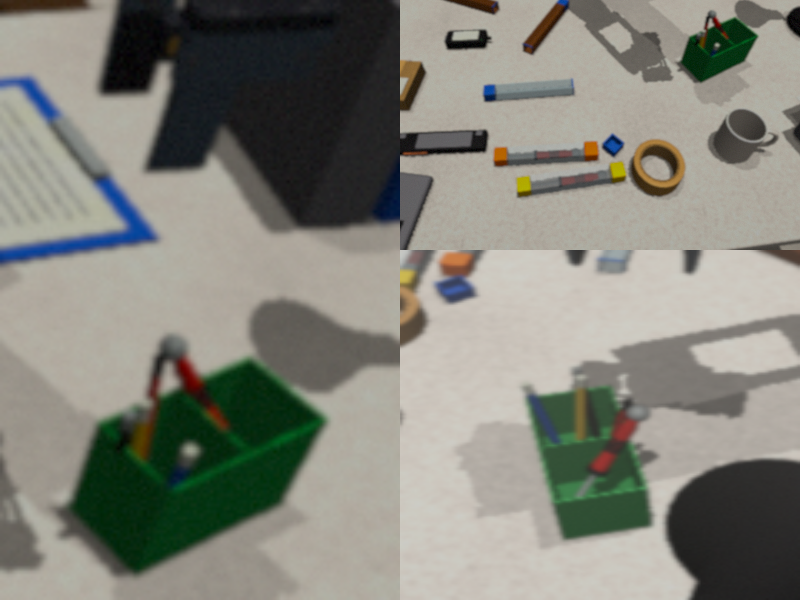

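The driver stands blade down in the empty half, leaning over the middle wall, and the robot is clear. I'll check the lean and rest numerically, then hand in.

```bash
python3 - <<'E'
from h import *
for n in('scene','side'):
    c=dict(np.load(n+'.npz'));d=snap(n)
    print(n,'changed px',int((abs(c['img'].astype(int)-d['img'])>60).any(2).sum()))
    P=points(d);g=d['img'].astype(int);m=(g[...,0]>90)&(g[...,1]<60)&(g[...,2]<60)
    q=P[m];q=q[(q[:,2]>.06)&(q[:,2]<.2)&(abs(q[:,0]-.5)<.08)&(abs(q[:,1]-.36)<.08)]
    if n=='scene': q=q[q[:,1]>.33]
    v=np.linalg.svd(q-q.mean(0))[2][0]; v*=np.sign(v[2]); print(len(q),q.min(0).round(3),q.max(0).round(3),'lean rad',np.arccos(v[2]).round(2),v.round(2), 'at z=.006',(q.mean(0)-v*(q.mean(0)[2]-.006)/v[2]).round(3))
E
```

```text
scene changed px 147
20 [0.482 0.33  0.079] [0.521 0.363 0.122] lean rad 0.71 [-0.34 -0.56  0.76] at z=.006 [0.535 0.414 0.006]
side changed px 30
118 [0.471 0.303 0.072] [0.504 0.365 0.131] lean rad 0.83 [-0.29 -0.68  0.68] at z=.006 [0.527 0.434 0.006]
```

```bash
python3 - <<'E'
from h import *
a,b=[dict(np.load(n+'.npz')) for n in('scene','side')]
pr=[c['intrinsics']@c['world_to_cam'][:3] for c in(a,b)]
X=cv2.triangulatePoints(pr[0],pr[1],np.array([[461.9],[163.8]]),np.array([[303.],[272.3]]));X=(X[:3]/X[3]).ravel()
print(X,[ (p@np.r_[X,1])[:2]/(p@np.r_[X,1])[2] for p in pr])
for zt in(.004,.012,.025): print(zt,np.arccos((X[2]-zt)/.165))
E
```

```text
[0.46911541 0.31609303 0.13792301] [array([461.31411145, 163.23083689]), array([302.4479328 , 272.70978559])]
0.004 0.6238171979824493
0.012 0.702592077083355
0.025 0.8170407242693415
```

```bash
python3 -c "
from h import *
print(manip.close_job())"
```

```text
the job is handed in; nothing more can be done
None
```

The job is handed in with the screwdriver standing blade down in the empty compartment of the green organiser. It took about 19 s of robot time, and no verdict was reported.

**How it went**
- **Tipping:** My first grip on the foot held too firmly and lifted the tube level. I set it down and re-gripped only the last few millimetres, so it pivoted with its mouth on the desk. At about 19° the ball end slid out by roughly 55 mm.
- **Laying back:** I laid the tube back flat and let go of it.
- **Drawing out:** I took the screwdriver by the ball and drew it out. It stayed nearly level in the grip, so I used short vertical and horizontal jerks to swing the blade down.
- **Placing:** I released it with the blade tip an estimated 10 mm above the desk.

**Last checks**
- **Lean:** Triangulating the ball from two cameras gives 0.62–0.70 rad. Rough line fits to the handle gave 0.71 and 0.83 rad. All are under the 0.85 limit, but the last only just. The screwdriver rests on the middle wall.
- **Blade tip:** I could not see the tip on the compartment floor; its position there comes from the geometry. The rougher side-camera fit put it (0.527, 0.434), slightly past where I estimate the far inside corner to be (0.522, 0.423). The ball-based estimate, about (0.51, 0.40), puts it inside.
- **Organiser and tube:** The organiser is within about 1 mm of where it started. The tube lies flat, also about where it began.
- **Everything else:** The other things look unmoved in the last picture; I did not measure them. The gripper is well clear.

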